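Put the marking-out tools away in the joiner's shop

ROBOT

A 6-joint arm with a two-finger parallel gripper is mounted at the origin on the work surface. World frame = base frame: x ahead of the robot, y to its left, z up, the work surface at z = 0. Lengths are in m, angles in rad, forces in N, time in s.
With the tool pointing down it reaches from about 0.375 to 0.975 m from the base axis. Payload 3.8 kg.
Tool frame: the origin (TCP) lies at the very end of the fingers, on their centre line; the grasp point (between the pads) lies 19 mm behind it; z points along the fingers, y is the line along which they close (so a half turn about z gives the same grasp; the last joint's range is limited). The gripper opens to 85 mm and grips with 20 to 120 N. Pads are 22 mm wide; open, the fingers measure 114 mm over their backs; the gripper's body (76 mm by 85 mm) begins 54 mm behind the grasp point. The pads swing forward as they close: fully open they stand 13 mm farther back than shut.
Start: joints at [-1.306, 0.264, 1.604, -0, 1.274, -0.037], TCP at [0.201, -0.644, 0.231] pointing down, gripper open.
Joint ranges: [-2.63, 2.63], [-0.94, 2.18], [0.31, 2.57], [-1.31, 4.45], [0, 2.66], [-2.55, 2.55]. Speed limits (rad/s): [2.57, 2.57, 3.14, 3.14, 3.14, 3.14].

INTERFACE

Orientations are given as a rotation vector (axis times angle).
In Python, from workcell import * gives the robot as it stands.
- The arm moves only by the shell command python3 -m crank 'ROWS' [OPENING] [FORCE]. ROWS is JSON, a list that holds one entry, the list of rows, each a list of 6 numbers: the shift along the tool's x, y, z in cm, then the turn, a rotation vector about the tool's x, y, z in rad. In form: [[[dx, dy, dz, ax, ay, az], ...]]. A call has 1 to 8 rows; each row shifts and turns the commanded pose from where the row before left it, along the tool's axes as they then stand; what a row does not reach is not made up. A row lasts 1/12 s, in which the tool goes at most 41.7 mm and 7.16 degrees, less where a joint would pass 70% of its speed; a pose out of reach is approached as far as the arm can. A call with a gripper value outside its range is refused whole. OPENING is the finger opening in cm, from 0 to 8.54, set as the call begins (- or left out, the last holds). The fingers move at their own pace and stop on an object; FORCE is the grip in N (left out, the last holds). Time passes only in rows, so rows that do not move let the fingers close. It gives the time, the measured TCP pose, the force, the opening and the grip force at its end, in the units of the state.
- read_state(): the state, without advancing time (a new reading comes with each control period).
- read_camera(name): name is "scene" or "top" or "wrist"; returns the picture (480x640x3 uint8, blue, green, red); there is no depth.
- camera_model(name): a dict with "camera_matrix" (3x3 intrinsics, pixels), "R" (3x3) and "t" (3): a world point X has camera coordinates R X + t. Camera axes: x right, y down, z forward; pixel columns grow to the right and rows downward; lengths in m; the calibration is good to about 2 mm. The wrist camera is an equidistant fisheye: a pixel r from the principal point sees the ray r / f radians off the axis. A picture is of the moment at which its call begins: read the wrist's pose just before it. camera_model takes no time and is no camera call; for the wrist camera it gives the pose at the moment of the call.
- finish_job(): hands the job in; it is judged then, once.
The state is a dict: "time": time; "q": joint angles; "joint_vel": joint speeds; "joint_torque": joint torques, N m; "tool_pos": TCP position; "tcp_rot": TCP orientation; "wrist_force": force on the tool from outside, world axes, zero at the start; "torque": the same for the moment, N m; "width": opening from 0.0 (shut) to 1.0 (fully open); "grip_force": force on a finger pad.
Only numpy, scipy, OpenCV 4.12 (cv2) and the standard library are available. Lean on these libraries where they do the work, as an engineer would, in place of code of your own. Each camera call takes 0.05 s, during which the arm holds its last target. There are 200 camera calls.

TASK

The marking-out is finished, so put the tools away in the storage station: while its sliding rack is still pulled out, stand the pencil point-down in the tall tube and the awl point-down in the short tube, both pushed down fully home, and then push the rack fully home against its stop. Also hang the plywood template by its hole on the steel peg, before or after that. Leave the glue bottle, the piece of moulding and the screw jar where they are.

Things in the scene. Friction and masses are not known exactly. Their poses are not given: they have to be found in the camera images.
- pencil: Plain round wooden pencil, 10 mm diameter, 150 mm long, 20 g. Origin: centre of its point end (6 mm wide, black, widening to 10 mm over 16 mm); own z runs to the blunt end. Starts point down in either hole of the drilled block, top about 92 mm above the block; may lean a few degrees. Home in the tall tube its origin is 90 mm below the mouth, with 60 mm standing out.
- awl: Marking awl, 130 mm long, ~70 g: steel shaft 8 mm thick, 55 mm long (point 4 mm wide, tapering over 14 mm), then a round handle 24 mm thick from 55 to 130 mm (brass ferrule, then wood). Origin: the point; own z runs to the handle. Starts in the other hole of the drilled block, handle shoulder on its top. Home in the short tube the shoulder rests on the rim: origin 55 mm below the mouth.
- template: Upright plywood plate 9 mm thick (own x), 60 mm wide (own y; two rounded bumps stand out up to 11 mm on the +y edge at 41 to 86 mm height), 140 mm tall (own z), about 60 g. Origin: centre of its lower edge. An 18 mm hanging hole through its thickness is centred 45 mm below the top edge. Starts standing 33 mm deep in the slotted block's slot; may lean a few degrees.
- template_hole (a point): Centre of the template's hanging hole (18 mm in diameter), mid thickness, 95 mm above the lower edge; axes as the template's.
- drilled_block: Fixed dark wooden block 60 mm (x) by 130 mm (y), 65 mm high. Origin under its centre. Two holes 11.5 mm wide and 58 mm deep in the top at y = -32 and +32 mm; which one holds the pencil and which the awl varies.
- slotted_block: Fixed dark wooden block 55 mm (x) by 90 mm (y), 45 mm high. Origin under its centre. A slot along y, 11 mm wide, 66 mm long and 33 mm deep, holds the template. Drilled and slotted block may have changed places.
- station: Fixed storage station: plywood board 250 mm (x, -145 to +105) by 280 mm (y, -140 to +140), 12 mm thick; origin on its underside. On the -y side the sliding rack with two metal tubes; on the +y side (x 55, y 100 mm) a wooden post 26 by 30 mm, 164 mm high, with the steel peg on its -x face near the top. The axes of its points (peg, tubes, knob) are parallel to its own.
- peg_root (a point): Centre of the steel peg (8 mm in diameter, round free end) where it leaves the face of the post, 161 mm above the bench. The post ends 3 mm above this point. The peg points along -x of the station.
- peg_tip (a point): Centre of the peg's free end, 45 mm out from the root along the station's -x and 7 mm higher; its rounding ends 4 mm beyond. When hung, the plate is across the peg, either face to the post, its hole around the peg anywhere between root and tip, the hole's centre about 5 mm below the peg's axis.
- tall_mouth (a point): Centre of the mouth of the tall metal tube on the rack (rim 118 mm above the bench; bore 14 mm, wall 3.5 mm, 90 mm deep). Moves with the rack.
- short_mouth (a point): Centre of the mouth of the short metal tube on the rack, 70 mm from the tall one in -y of the station (rim 88 mm above the bench; bore 14 mm, wall 3.5 mm, 60 mm deep). Moves with the rack.
- rack_knob (a point): Centre of the top of the rack's upright round wooden knob, 20 mm in diameter, 50 mm high above the rack board, its top 74 mm above the bench; it stands 85 mm in front (-x of the station) of the line of the two tubes. Moves with the rack.
- rack (a joint): How far the sliding rack is pulled out, in m: 0 = fully home against its stop, grows towards -x of the station (towards the robot), at most 0.09. It takes 4 to 6 N to move it, and it stays where it is left.
- glue_bottle: White bottle, 56 mm in diameter, 150 mm high, upright on the bench; origin under its centre. Not to be moved.
- moulding: Piece of light wooden moulding 50 by 100 mm, 28 mm high, lying on the bench along its own y; origin under its centre. Not to be moved.
- screw_jar: Glass jar with metal cap, 60 mm in diameter, 70 mm high; origin under its centre. Not to be moved.
Mind the look-alikes: they are no part of the job. What is meant by the template is not turquoise, and is the smaller of those in its own colour.

How it is judged:
By the outcome, as a careful person would: the job done as asked, in the order asked, and still so for the second after the job is handed in, with the robot touching nothing.
It also fails if it takes over 72 s, if anything falls off the work surface, if the arm or the gripper's body presses on something with over 40 N, if the wrist force passes 120 N, or if a joint passes its speed limit or range.

## Working session

There is one attempt and no reset: what is moved stays moved. The work goes in short steps, Python scripts to look and compute and a shell command to move; the robot and the scene stay as the last step left them, time stands still between calls to the robot, and variables do not carry over. Pictures are saved under pics/ and viewed, at most 10 in all, crops included, and the job is handed in when it is done.

```bash
ls; mkdir -p pics
python3 - <<'E'
from workcell import *
import cv2,numpy as np
s=read_state();print(s)
for n in ["scene","top","wrist"]:
    im=read_camera(n);cv2.imwrite(f"pics/{n}0.png",im)
    m=camera_model(n);print(n,{k:np.round(np.array(v),4).tolist() if not isinstance(v,str) else v for k,v in m.items()})
E
```

```text
pics
{'time': 0.0, 'q': array([-1.30589933e+00,  2.64749541e-01,  1.60539214e+00,  2.13393955e-05,
        1.27367225e+00, -3.68971990e-02]), 'joint_vel': array([ 0.00025032,  0.0011113 ,  0.00191586, -0.00095547,  0.00087602,
       -0.00185355]), 'joint_torque': array([-1.46160266e-03, -5.15122890e+01, -3.67316937e+01, -1.89162365e-04,
        1.30520290e-02, -1.19230100e-05]), 'tool_pos': array([ 0.2004483 , -0.64378578,  0.22995465]), 'tcp_rot': array([-3.10371092e+00, -4.71918384e-01,  3.64815892e-04]), 'wrist_force': array([ 0.25550647, -1.19776606, -0.30911461]), 'torque': array([ 0.04657461,  0.05326827, -0.00445079]), 'grip_force': 0.0, 'width': 1.0000572067346563}
scene {'camera_matrix': [[501.7405, 0.0, 324.0807], [0.0, 501.7405, 237.2153], [0.0, 0.0, 1.0]], 'R': [[0.5034, 0.864, -0.0121], [0.6114, -0.366, -0.7016], [-0.6106, 0.3458, -0.7125]], 't': [-0.3422, -0.2375, 1.414]}
top {'camera_matrix': [[465.5415, 0.0, 320.4509], [0.0, 465.5415, 240.1423], [0.0, 0.0, 1.0]], 'R': [[0.0137, -0.9998, -0.0152], [-0.9872, -0.0111, -0.1593], [0.1591, 0.0172, -0.9871]], 't': [0.0699, 0.5535, 0.9971]}
wrist {'camera_matrix': [[371.6483, 0.0, 320.5181], [0.0, 371.6483, 237.9291], [0.0, 0.0, 1.0]], 'R': [[0.2965, -0.955, -0.0023], [-0.9154, -0.2849, 0.2843], [-0.2722, -0.0822, -0.9587]], 't': [-0.6735, -0.0359, 0.3802]}
```

View pics/scene0.png

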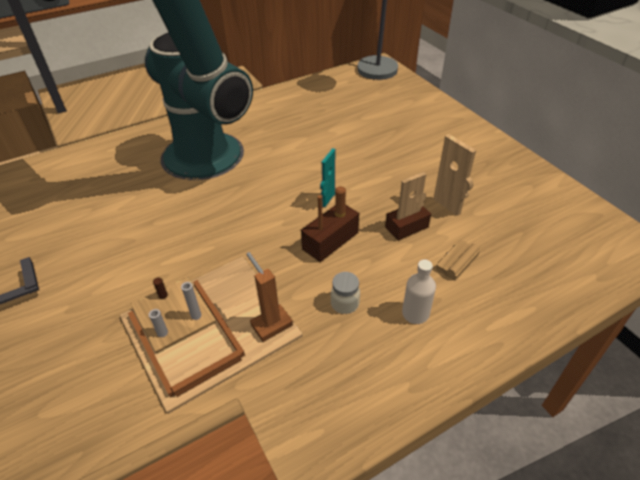

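View pics/top0.png

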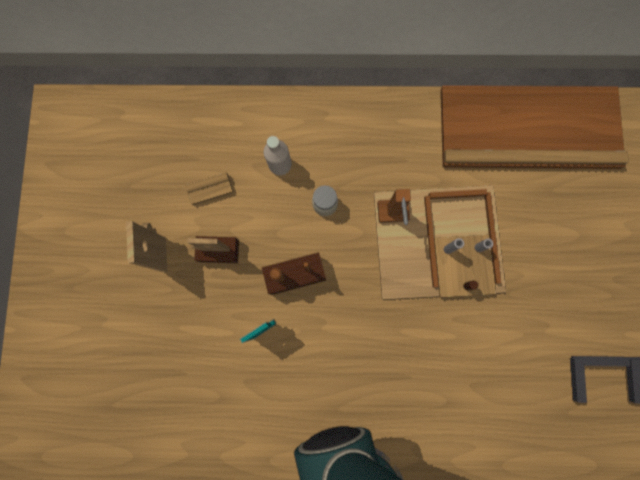

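Candidates for the template are the pale plate in the slotted block (scene 412,197), the larger pale plate standing free (455,175) and the turquoise plate (328,178). The slotted one is pale and the smaller of the two pale plates, so I choose it. For the pencil it is the thin rod (320,210), and for the awl the thick handle (340,200). I'll check these in one close crop.

Run:
```python
import cv2,numpy as np
t=cv2.imread("pics/top0.png");s=cv2.imread("pics/scene0.png")
def c(im,x,y,w,h):return cv2.resize(im[y:y+h,x:x+w],(400,300),interpolation=cv2.INTER_CUBIC)
cv2.imwrite("pics/mos.png",np.vstack([np.hstack([c(t,185,210,152,114),c(t,368,185,152,114)]),np.hstack([c(s,296,145,152,114),c(s,120,245,184,138)])]))
```

```text
(no output)
```

View pics/mos.png

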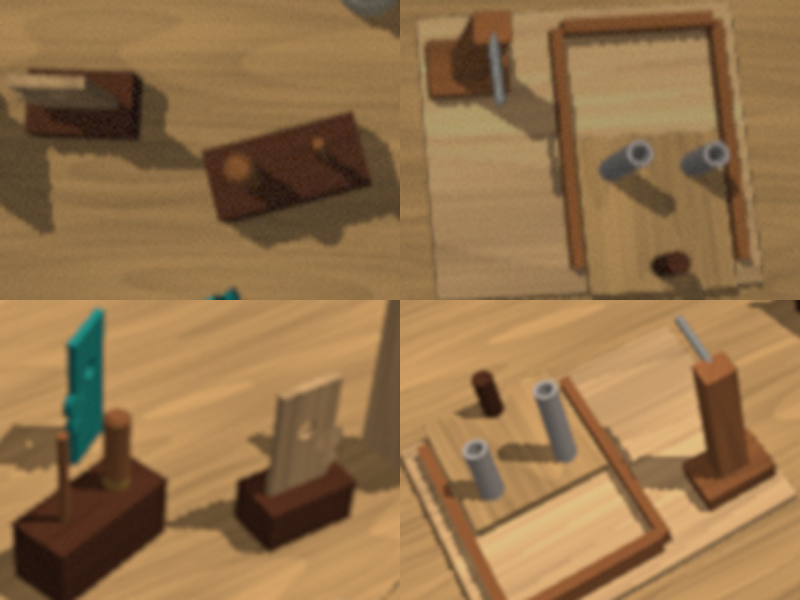

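The close crop confirms it. The template is the pale plate in the slotted block, with the hole at scene (413,194). The pencil is in the drilled block's −y hole, with its top at scene (320,196), and the awl is in the other, with its top at (341,189). The tubes are at top-view (459,243) and (488,243). Next I triangulate.

```bash
cat > h.py <<'E'
from workcell import *
import cv2,numpy as np
from scipy.spatial.transform import Rotation as Ro
def ray(n,px,m=None):
    m=m or camera_model(n);K=np.array(m["camera_matrix"]);R=np.array(m["R"]);t=np.array(m["t"])
    d=np.array([(px[0]-K[0,2])/K[0,0],(px[1]-K[1,2])/K[1,1]])
    if n=="wrist":
        r=np.hypot(*d);v=np.array([*(d/r*np.sin(r)),np.cos(r)]) if r>1e-9 else np.array([0,0,1.])
    else: v=np.array([d[0],d[1],1.])
    v=R.T@v;return -R.T@t,v/np.linalg.norm(v)
def plane(n,px,z,m=None):
    o,v=ray(n,px,m);return o+v*(z-o[2])/v[2]
def tri(*rs):
    A=sum(np.eye(3)-np.outer(v,v) for o,v in rs);b=sum((np.eye(3)-np.outer(v,v))@o for o,v in rs)
    p=np.linalg.solve(A,b);return p,max(np.linalg.norm(np.cross(p-o,v)) for o,v in rs)
def proj(n,X,m=None):
    m=m or camera_model(n);K=np.array(m["camera_matrix"]);c=np.array(m["R"])@X+np.array(m["t"])
    if n=="wrist":
        r=np.hypot(c[0],c[1]);th=np.arctan2(r,c[2]);return K[0,0]*th*c[:2]/r+K[:2,2]
    return (K@c)[:2]/c[2]
E
python3 - <<'E'
from h import *
np.set_printoptions(precision=4,suppress=True)
P=dict(pencil=((305.8,264.3),(319.6,196.3),.157),awl=((275.4,273.5),(340.5,188.7),.14),tall=((459.2,242.8),(187.2,286.4),.118),short=((488.1,243.5),(154.5,313.5),.088),
 knob=((475.5,284.9),(158.6,280),.074),tip=((406,223),(248.8,253.7),.168),root=((403.3,199.4),(261.2,271.7),.161),tmplA=((217.3,242.7),(401.6,181.1),.152),tmplB=((188.8,241.2),(425.2,174.6),.152))
for k,(a,b,z) in P.items():
    p,e=tri(ray("top",a),ray("scene",b));print(k,p,round(e,4),"top@z",plane("top",a,z),"sc@z",plane("scene",b,z))
print("tmplhole",plane("scene",(413,194.4),.107))
for n in [(374.5,191.5),(382.4,298.6),(505.5,293.3),(493.4,186.9)]:print(plane("top",n,.012))
for n in [(204,152),(350,114),(370,184),(222,221),(27,70),(132,70),(140,138),(27,135)]:print(plane("top",(185+n[0]/2.632,210+n[1]/2.632),.065 if n[0]>203 else .045))
m=camera_model("wrist");s=read_state();R=Ro.from_rotvec(s["tcp_rot"]).as_matrix();print("cam in tool",R.T@(-np.array(m["R"]).T@np.array(m["t"])-s["tool_pos"]),"\n",R.T@np.array(m["R"]).T);print(R)
E
```

```text
pencil [0.4864 0.1036 0.1527] 0.0003 top@z [0.4858 0.1032 0.157 ] sc@z [0.4909 0.1015 0.157 ]
awl [0.4689 0.1657 0.1339] 0.0002 top@z [0.4683 0.1648 0.14  ] sc@z [0.4752 0.162  0.14  ]
tall [ 0.5397 -0.2121  0.1124] 0.001 top@z [ 0.5385 -0.2115  0.118 ] sc@z [ 0.5452 -0.2117  0.118 ]
short [ 0.5436 -0.2826  0.082 ] 0.0007 top@z [ 0.5424 -0.2812  0.088 ] sc@z [ 0.549  -0.2819  0.088 ]
knob [ 0.4562 -0.2535  0.0702] 0.0032 top@z [ 0.455  -0.2555  0.074 ] sc@z [ 0.4616 -0.2508  0.074 ]
tip [ 0.57   -0.0939  0.1643] 0.0008 top@z [ 0.569 -0.094  0.168] sc@z [ 0.5737 -0.0942  0.168 ]
root [ 0.6186 -0.0909  0.1608] 0.0003 top@z [ 0.6187 -0.0905  0.161 ] sc@z [ 0.6186 -0.0912  0.161 ]
tmplA [0.5287 0.2837 0.1471] 0.0003 top@z [0.5278 0.2822 0.152 ] sc@z [0.5334 0.28   0.152 ]
tmplB [0.5325 0.3443 0.1422] 0.0014 top@z [0.5302 0.34   0.152 ] sc@z [0.5418 0.3371 0.152 ]
tmplhole [0.5416 0.3106 0.107 ]
[ 0.6749 -0.0478  0.012 ]
[ 0.4257 -0.0645  0.012 ]
[ 0.4412 -0.3415  0.012 ]
[ 0.6886 -0.3256  0.012 ]
[0.487  0.2018 0.065 ]
[0.5202 0.0814 0.065 ]
[0.4623 0.0641 0.065 ]
[0.4305 0.1851 0.065 ]
[0.5575 0.3586 0.045 ]
[0.5585 0.2686 0.045 ]
[0.5003 0.2593 0.045 ]
[0.5017 0.3554 0.045 ]
cam in tool [ 0.0731 -0.0003 -0.143 ] 
 [[-0.0007 -0.9587 -0.2844]
 [ 1.     -0.0006 -0.0007]
 [ 0.0005 -0.2844  0.9587]]
[[ 0.9548  0.2972 -0.0005]
 [ 0.2972 -0.9548  0.0018]
 [ 0.0001 -0.0018 -1.    ]]
```

```bash
python3 -m crank '[[[2.48,-3.15,0,0,0,0],[2.48,-3.15,0,0,0,0],[2.48,-3.15,0,0,0,0],[2.48,-3.15,0,0,0,0],[2.48,-3.15,0,0,0,0],[2.48,-3.15,0,0,0,0],[2.48,-3.15,0,0,0,0],[2.48,-3.15,0,0,0,0]]]' 
python3 -m crank '[[[2.48,-3.15,0,0,0,0],[2.48,-3.15,0,0,0,0],[2.48,-3.15,0,0,0,0],[2.48,-3.15,0,0,0,0],[2.48,-3.15,0,0,0,0],[2.48,-3.15,0,0,0,0],[2.48,-3.15,0,0,0,0],[2.48,-3.15,0,0,0,0]]]' 
python3 -m crank '[[[0,0,0,0,0,-0.12],[0,0,0,0,0,-0.12],[0,0,0,0,0,-0.12],[0,0,0,0,0,-0.12],[0,0,0,0,0,-0.12],[0,0,0,0,0,-0.12],[0,0,0,0,0,-0.12],[0,0,0,0,0,-0.12]]]' 5
python3 -m crank '[[[0,0,0,0,0,-0.12],[0,0,0,0,0,-0.12],[0,0,0,0,0,-0.12],[0,0,0,0,0,0]]]'
cat >> h.py <<'E'
def info(targets={}):
    s=read_state();R=Ro.from_rotvec(s["tcp_rot"]).as_matrix();p=np.array(s["tool_pos"])
    print("t",round(s["time"],2),"tcp",np.round(p,4),"yaw",round(np.degrees(np.arctan2(R[1,0],R[0,0])),2),"tilt",np.round(R[:,2],4),"F",np.round(s["wrist_force"],1),"w",round(s["width"]*8.54,2),"g",round(s["grip_force"],1))
    for k,T in targets.items(): print(k,"tool cm",np.round(R.T@(np.array(T)-p)*100,2))
    return p,R
def shot(n,name):
    m=camera_model(n);im=read_camera(n);cv2.imwrite(f"pics/{name}.png",im);return im,m
E
python3 - <<'E'
from h import *
info({"pencil":(.4864,.1036,.11)})
shot("wrist","w1");print(read_state()["q"])
E
```

```text
time: 0.82
tool_pos: [0.3152, -0.3429, 0.231]
tcp_rot: [-3.106, -0.471, -0.0]
wrist_force: [0.8, 0.6, -0.6]
width: 1.001
grip_force: 0.0
time: 1.48
tool_pos: [0.4297, -0.0433, 0.2313]
tcp_rot: [3.106, 0.472, 0.001]
wrist_force: [0.5, -0.6, -0.3]
width: 0.999
grip_force: 0.0
time: 2.15
tool_pos: [0.4294, -0.0452, 0.231]
tcp_rot: [-2.531, -1.861, 0.001]
wrist_force: [-0.1, -0.2, 0.6]
width: 0.587
grip_force: 0.0
time: 2.48
tool_pos: [0.4294, -0.0453, 0.231]
tcp_rot: [-2.16, -2.28, 0.001]
wrist_force: [0.6, -0.2, 0.1]
width: 0.581
grip_force: 0.0
t 2.48 tcp [ 0.4294 -0.0453  0.231 ] yaw 93.09 tilt [-6.e-04  1.e-04 -1.e+00] F [ 0.6 -0.2  0.1] w 4.96 g 0.0
pencil tool cm [14.56  6.5  12.1 ]
[-1.62756476e-01 -2.11915169e-01  2.09183440e+00  2.70468226e-05
  1.26206619e+00 -2.11326899e-01]
```

View pics/w1.png

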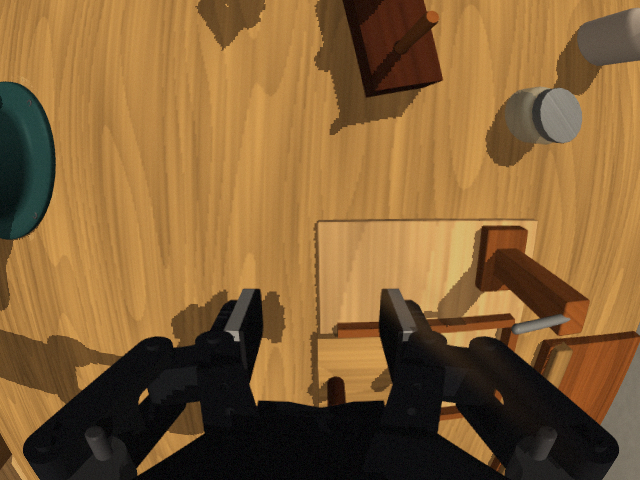

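The wrist view shows the pencil top at (432,17), its base at (396,52), the peg tip at about (516,327) and the root at (565,321).

Run:
```python
from h import *
np.set_printoptions(precision=4,suppress=True)
for n,px,z in [("pencil",(432,17),.157),("base",(397,51),.065),("tip",(517,327),.168),("root",(566,320),.161),("blk",(366,96),.065),("blk2",(442,80),.065)]:print(n,plane("wrist",px,z))
```

```text
pencil [0.4893 0.1034 0.157 ]
base [0.4864 0.1001 0.065 ]
tip [ 0.572  -0.0927  0.168 ]
root [ 0.6238 -0.093   0.161 ]
blk [0.4623 0.0589 0.065 ]
blk2 [0.5266 0.0797 0.065 ]
```

```bash
python3 -m crank '[[[3.62,1.66,0,0,0,0],[3.62,1.66,0,0,0,0],[3.61,1.66,0,0,0,0],[3.61,1.66,0,0,0,0],[0,0,3,0,0,0],[0,0,3,0,0,0],[0,0,3,0,0,0],[0,0,2.9,0,0,0]]]' 4
python3 -m crank '[[[0,0,0,0,0,0],[0,0,0,0,0,0],[0,0,0,0,0,0],[0,0,0,0,0,0],[0,0,0,0,0,0],[0,0,0,0,0,0]]]' 0 40
python3 - <<'E'
from h import *
info()
shot("wrist","w2")
E
```

```text
time: 3.2
tool_pos: [0.4885, 0.103, 0.111]
tcp_rot: [2.167, 2.274, 0.0]
wrist_force: [0.6, -0.0, -0.2]
width: 0.471
grip_force: 0.0
time: 3.7
tool_pos: [0.4891, 0.1025, 0.1138]
tcp_rot: [2.164, 2.276, 0.002]
wrist_force: [-3.3, 0.3, 1.4]
width: 0.103
grip_force: 39.3
t 3.7 tcp [0.4891 0.1025 0.1138] yaw 92.89 tilt [ 1.3e-03  3.0e-04 -1.0e+00] F [-3.3  0.3  1.4] w 0.88 g 39.3
```

View pics/w2.png

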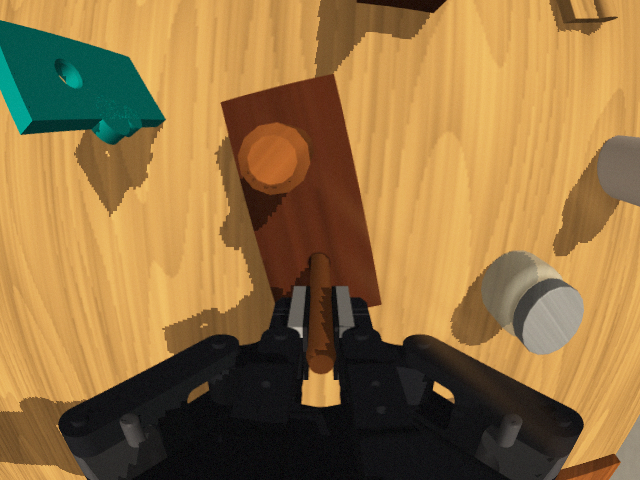

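Pencil gripped at (320,300), with the awl handle top at (273,157). Now I lift it and carry it over the tall tube.

```bash
python3 - <<'E'
from h import *
np.set_printoptions(precision=4,suppress=True)
for n,px,z in [("awl",(273,157),.14),("hole?",(320,256),.065),("b1",(221,102),.065),("b2",(333,74),.065),("b3",(381,304),.065)]:print(n,plane("wrist",px,z))
E
python3 -m crank '[[[0,0,-3.25,0,0,0],[0,0,-3.25,0,0,0],[0,0,-3.25,0,0,0],[0,0,-3.25,0,0,0]]]'
python3 -m crank '[[[-3.96,0.46,0,0,0,0],[-3.96,0.46,0,0,0,0],[-3.96,0.46,0,0,0,0],[-3.96,0.46,0,0,0,0],[-3.96,0.46,0,0,0,0],[-3.96,0.46,0,0,0,0],[-3.96,0.46,0,0,0,0],[-3.96,0.46,0,0,0,0]]]'
python3 -m crank '[[[0,0,0,0,0,0],[0,0,0,0,0,0]]]'
python3 - <<'E'
from h import *
info()
a,_=shot("scene","s3");b,_=shot("wrist","w3")
A=cv2.resize(a[220:340,110:270],(400,300),interpolation=cv2.INTER_CUBIC)
B=cv2.resize(b[230:380,220:420],(400,300),interpolation=cv2.INTER_CUBIC)
cv2.imwrite("pics/m3.png",np.hstack([A,B]))
E
```

```text
awl [0.4715 0.1665 0.14  ]
hole? [0.4892 0.1082 0.065 ]
b1 [0.4339 0.1893 0.065 ]
b2 [0.491  0.2052 0.065 ]
b3 [0.526  0.0803 0.065 ]
time: 4.08
tool_pos: [0.4897, 0.1026, 0.2451]
tcp_rot: [2.163, 2.275, 0.005]
wrist_force: [0.2, 0.5, -0.5]
width: 0.102
grip_force: 39.4
time: 4.75
tool_pos: [0.5428, -0.2148, 0.244]
tcp_rot: [2.162, 2.274, 0.003]
wrist_force: [0.4, 0.1, -0.2]
width: 0.102
grip_force: 39.4
time: 4.92
tool_pos: [0.5425, -0.2147, 0.2433]
tcp_rot: [2.167, 2.271, 0.002]
wrist_force: [0.0, 0.8, 0.2]
width: 0.102
grip_force: 39.4
t 4.92 tcp [ 0.5425 -0.2147  0.2433] yaw 92.69 tilt [ 0.0027 -0.0011 -1.    ] F [0.  0.8 0.2] w 0.87 g 39.4
```

View pics/m3.png

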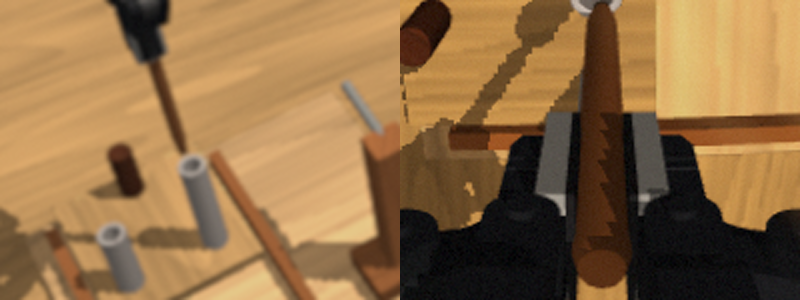

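Run:
```python
from h import *
np.set_printoptions(precision=4,suppress=True)
p,e=tri(ray("scene",(182.8,280.4)),ray("wrist",(320.5,232.5)));print("tip",p,e)
print("mouth scene@tip-z bias: scene plane", plane("scene",(187.6,284.8),.118), "tip scene@", plane("scene",(182.8,280.4),.136),"tip wrist@",plane("wrist",(320.5,232.5),.136))
b=cv2.imread("pics/w3.png")
c=b[190:250,280:360];hsv=cv2.cvtColor(c,cv2.COLOR_BGR2HSV)
m=((hsv[...,1]<50)).astype(np.uint8)
n,l,st,ce=cv2.connectedComponentsWithStats(m)
for i in range(1,n):
    if st[i,4]>30:print(st[i],ce[i]+[280,190])
cv2.imwrite("pics/m3b.png",np.hstack([cv2.resize(c,(640,480),interpolation=cv2.INTER_CUBIC)]))
print(proj("wrist",np.array([.5408,-.2120,.118])))
```

```text
tip [ 0.5417 -0.2128  0.1322] 0.002684597134958768
mouth scene@tip-z bias: scene plane [ 0.5419 -0.2097  0.118 ] tip scene@ [ 0.5436 -0.2156  0.136 ] tip wrist@ [ 0.5426 -0.2092  0.136 ]
[ 25   3  27  45 777] [317.6396 214.2999]
[317.8988 229.5076]
```

View pics/m3b.png

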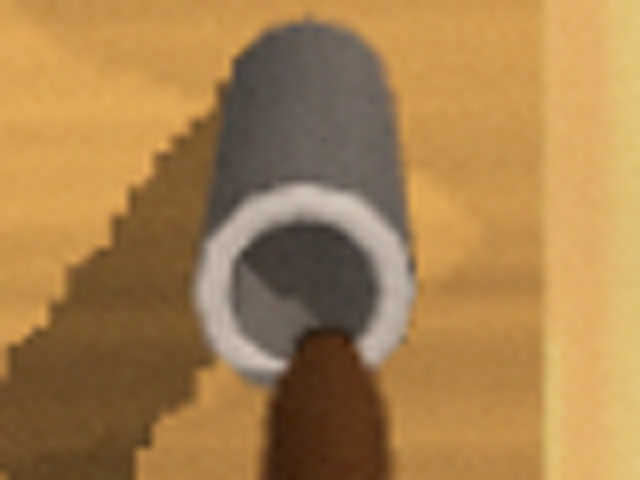

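Run:
```python
from h import *
print(plane("wrist",(318.1,225.6),.118),plane("wrist",(320.6,232.5),.1365),plane("wrist",(320.6,232.5),.1335))
print(tri(ray("wrist",(318.1,225.6)),ray("scene",(187.6,284.8))))
print(tri(ray("wrist",(320.6,232.5)),ray("scene",(182.8,280.4))))
```

```text
[ 0.54080599 -0.20897917  0.118     ] [ 0.54263089 -0.20903099  0.1365    ] [ 0.54267946 -0.20987253  0.1335    ]
(array([ 0.54076559, -0.2094806 ,  0.11661144]), np.float64(0.00014433730715356766))
(array([ 0.54173335, -0.21284033,  0.13223482]), np.float64(0.0026990173208325057))
```

```bash
python3 -m crank '[[[0.2,-0.15,0,0,0,0],[0,0,1,0,0,0],[0,0,1,0,0,0],[0,0,1,0,0,0],[0,0,0,0,0,0]]]'
python3 - <<'E'
from h import *
info()
a,_=shot("scene","s4");b,_=shot("wrist","w4")
A=cv2.resize(a[245:325,140:240],(400,320),interpolation=cv2.INTER_CUBIC)
B=cv2.resize(b[200:264,280:360],(400,320),interpolation=cv2.INTER_CUBIC)
cv2.imwrite("pics/m4.png",np.hstack([A,B]))
E
```

```text
time: 5.43
tool_pos: [0.5389, -0.2094, 0.2091]
tcp_rot: [-2.161, -2.277, 0.003]
wrist_force: [1.8, -2.5, -1.7]
width: 0.101
grip_force: 39.4
t 5.43 tcp [ 0.5389 -0.2094  0.2091] yaw 92.99 tilt [-2.7e-03  2.0e-04 -1.0e+00] F [ 1.8 -2.5 -1.7] w 0.86 g 39.4
```

View pics/m4.png

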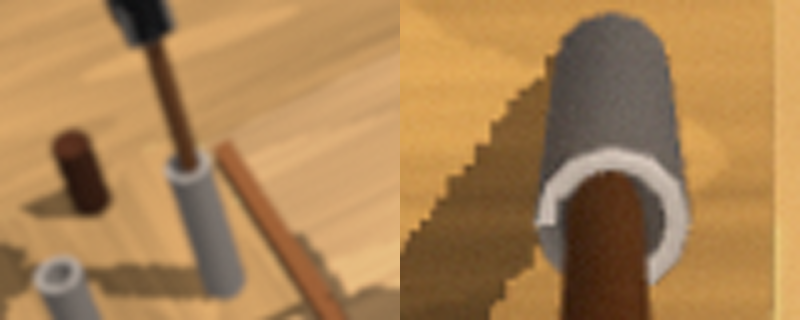

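The pencil point is inside the tall tube in both views, so I continue down.

```bash
python3 -m crank '[[[0,0,1.5,0,0,0],[0,0,1.5,0,0,0],[0,0,1.5,0,0,0],[0,0,1.5,0,0,0],[0,0,0,0,0,0]]]'
python3 -m crank '[[[0,0,0.6,0,0,0],[0,0,0.4,0,0,0],[0,0,0.3,0,0,0],[0,0,0,0,0,0]]]'; python3 -c "
from h import *
info()"
```

```text
time: 5.95
tool_pos: [0.5391, -0.2102, 0.1498]
tcp_rot: [-2.163, -2.276, 0.002]
wrist_force: [1.2, -3.3, -2.2]
width: 0.102
grip_force: 39.2
time: 6.28
tool_pos: [0.5401, -0.2103, 0.1394]
tcp_rot: [2.164, 2.277, 0.0]
wrist_force: [0.3, -1.1, -1.3]
width: 0.103
grip_force: 39.3
t 6.28 tcp [ 0.5401 -0.2103  0.1394] yaw 92.92 tilt [ 3.e-04 -3.e-04 -1.e+00] F [ 0.3 -1.1 -1.3] w 0.88 g 39.3
```

```bash
python3 -m crank '[[[0,0,0.3,0,0,0],[0,0,0.2,0,0,0],[0,0,0,0,0,0]]]'; python3 -m crank '[[[0,0,0.2,0,0,0],[0,0,0.1,0,0,0],[0,0,0,0,0,0]]]'; python3 -m crank '[[[0,0,0.2,0,0,0],[0,0,0,0,0,0]]]'
```

```text
time: 6.53
tool_pos: [0.5401, -0.2103, 0.1343]
tcp_rot: [2.164, 2.277, 0.0]
wrist_force: [0.3, -3.0, -1.5]
width: 0.107
grip_force: 39.5
time: 6.78
tool_pos: [0.5408, -0.2105, 0.1337]
tcp_rot: [2.163, 2.276, 0.001]
wrist_force: [-2.0, 0.1, 10.5]
width: 0.106
grip_force: 40.9
time: 6.95
tool_pos: [0.5417, -0.2108, 0.1335]
tcp_rot: [2.161, 2.275, 0.002]
wrist_force: [-3.6, 0.2, 17.0]
width: 0.102
grip_force: 42.1
```

Bottomed at 17 N, so the pencil is home. Release, and go to the awl.

```bash
python3 -m crank '[[[0,0,0,0,0,0],[0,0,0,0,0,0],[0,0,0,0,0,0]]]' 4
python3 -m crank '[[[0,0,-2,0,0,0],[0,0,-4,0,0,0],[0,0,-4,0,0,0]]]'
python3 -m crank '[[[3.78,-0.5,0,0,0,0],[3.78,-0.5,0,0,0,0],[3.78,-0.5,0,0,0,0],[3.78,-0.5,0,0,0,0],[3.78,-0.5,0,0,0,0],[3.78,-0.5,0,0,0,0],[3.78,-0.5,0,0,0,0],[3.78,-0.5,0,0,0,0]]]' 5
python3 -m crank '[[[3.78,-0.5,0,0,0,0],[3.78,-0.5,0,0,0,0],[0,0,0,0,0,0]]]'
python3 - <<'E'
from h import *
info({"awl":(.4713,.1653,.097)})
b,_=shot("wrist","w5")
for px in [(241,341),(275,321)]: print(plane("top",px,.13),plane("top",px,.02))
h=cv2.cvtColor(b,cv2.COLOR_BGR2HSV)[200:480,200:440]
print(proj("wrist",np.array([.4713,.1653,.14])))
cv2.imwrite("pics/c5.png",b[120:420,120:520])
E
```

```text
time: 7.2
tool_pos: [0.5395, -0.2096, 0.1288]
tcp_rot: [-2.163, -2.276, -0.0]
wrist_force: [-1.1, -0.2, 0.5]
width: 0.466
grip_force: 0.0
time: 7.45
tool_pos: [0.5376, -0.2088, 0.2268]
tcp_rot: [-2.159, -2.272, 0.003]
wrist_force: [0.1, 0.2, 0.0]
width: 0.472
grip_force: 0.0
time: 8.12
tool_pos: [0.4832, 0.0916, 0.2284]
tcp_rot: [-2.163, -2.276, 0.001]
wrist_force: [0.7, -0.1, 0.4]
width: 0.586
grip_force: 0.0
time: 8.37
tool_pos: [0.4685, 0.1706, 0.2285]
tcp_rot: [-2.155, -2.281, -0.001]
wrist_force: [-0.4, 0.1, -0.6]
width: 0.584
grip_force: 0.0
t 8.37 tcp [0.4685 0.1706 0.2285] yaw 93.24 tilt [-0.0023  0.0033 -1.    ] F [-0.4  0.1 -0.6] w 4.99 g 0.0
awl tool cm [-0.59  0.28 13.15]
[0.33394456 0.23053618 0.13      ] [0.32778214 0.25054822 0.02      ]
[0.37406633 0.16396395 0.13      ] [0.37258156 0.17621457 0.02      ]
[322.82621638 248.27858673]
```

View pics/c5.png

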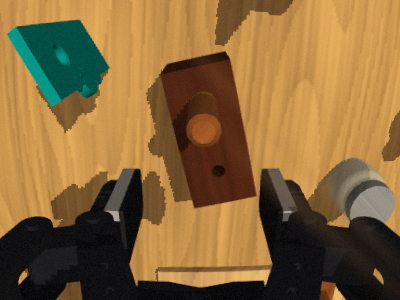

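The awl top is at wrist (324,249), where it was predicted.

```bash
python3 -m crank '[[[-0.55,0.3,1,0,0,0],[0,0,3,0,0,0],[0,0,3,0,0,0],[0,0,3,0,0,0],[0,0,3.1,0,0,0],[0,0,0,0,0,0]]]'
python3 -m crank '[[[0,0,0,0,0,0],[0,0,0,0,0,0],[0,0,0,0,0,0],[0,0,0,0,0,0],[0,0,0,0,0,0]]]' 0 50
python3 -c "
from h import *
info()"
```

```text
time: 8.92
tool_pos: [0.4684, 0.1558, 0.0908]
tcp_rot: [-2.162, -2.27, 0.019]
wrist_force: [-1.7, -0.7, -0.5]
width: 0.586
grip_force: 0.0
time: 9.33
tool_pos: [0.4742, 0.1591, 0.0995]
tcp_rot: [2.163, 2.277, 0.0]
wrist_force: [-3.7, -2.6, 1.8]
width: 0.266
grip_force: 49.3
t 9.33 tcp [0.4742 0.1591 0.0995] yaw 92.93 tilt [ 7.e-04 -5.e-04 -1.e+00] F [-3.7 -2.6  1.8] w 2.27 g 49.3
```

```bash
python3 -m crank '[[[0,0,-3.7,0,0,0],[0,0,-3.7,0,0,0],[0,0,-3.6,0,0,0]]]'
python3 -m crank '[[[-4,0,0,0,0,0],[-4,0,0,0,0,0],[-4,0,0,0,0,0],[-4,0,0,0,0,0],[-4,0,0,0,0,0],[-4,0,0,0,0,0],[-4,0,0,0,0,0],[-4,0,0,0,0,0]]]'
python3 -m crank '[[[-4,0,0,0,0,0],[-4,0,0,0,0,0],[-4,0,0,0,0,0],[0,2,0,0,0,0],[0,2.4,0,0,0,0],[0,0,0,0,0,0],[0,0,0,0,0,0],[0,0,0,0,0,0]]]'
python3 - <<'E'
from h import *
info({"short":(.5447,-.2793,.2)})
a,_=shot("scene","s6");b,_=shot("wrist","w6")
A=cv2.resize(a[240:352,90:230],(400,320),interpolation=cv2.INTER_CUBIC)
B=cv2.resize(b[200:296,260:380],(400,320),interpolation=cv2.INTER_CUBIC)
cv2.imwrite("pics/m6.png",np.hstack([A,B]))
E
```

```text
time: 9.58
tool_pos: [0.4748, 0.1599, 0.2107]
tcp_rot: [2.163, 2.277, 0.004]
wrist_force: [1.6, -0.2, -0.5]
width: 0.267
grip_force: 50.3
time: 10.25
tool_pos: [0.4917, -0.1625, 0.2104]
tcp_rot: [2.16, 2.274, 0.004]
wrist_force: [0.9, 0.7, -0.1]
width: 0.267
grip_force: 50.4
time: 10.92
tool_pos: [0.5407, -0.2777, 0.209]
tcp_rot: [2.162, 2.277, 0.0]
wrist_force: [0.9, -0.4, -0.9]
width: 0.266
grip_force: 50.4
t 10.92 tcp [ 0.5407 -0.2777  0.209 ] yaw 92.96 tilt [ 1.1e-03 -9.0e-04 -1.0e+00] F [ 0.9 -0.4 -0.9] w 2.27 g 50.4
short tool cm [-0.18  0.39  0.9 ]
```

View pics/m6.png

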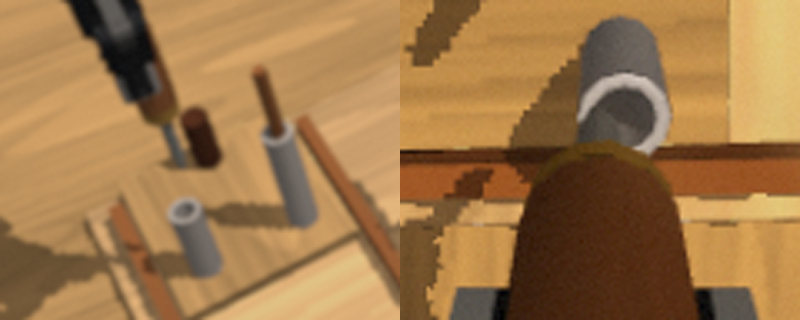

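The short mouth is at wrist (327,233) and scene (155,313.5). The awl point is at scene (153,298). Working out the offset.

Run:
```python
from h import *
np.set_printoptions(precision=4,suppress=True)
print("mouth wrist",plane("wrist",(327.2,233),.088),"scene",plane("scene",(154.8,313.5),.088),"tall scene",plane("scene",(187.2,286.4),.118))
print("tip scene",plane("scene",(153,297.8),.1195))
p,R=info()
b=cv2.imread("pics/w6.png")
# ferrule edge & handle centre columns
for r in (250,258,266,280): 
    row=b[r,240:400].astype(int); print(r,["%d"%v for v in row.sum(1)[::4]])
for z,y in((.175,.006),(.1195,.006)): 
    print(z,proj("wrist",p+R[:,0]*y+np.array([0,0,z-p[2]])))
```

```text
mouth wrist [ 0.5458 -0.2787  0.088 ] scene [ 0.5493 -0.2815  0.088 ] tall scene [ 0.5452 -0.2117  0.118 ]
tip scene [ 0.5401 -0.2739  0.1195]
t 11.02 tcp [ 0.5401 -0.2773  0.2088] yaw 92.96 tilt [ 0.0005 -0.0005 -1.    ] F [-0.3 -0.2 -1.4] w 2.29 g 50.4
250 ['262', '253', '266', '269', '270', '265', '271', '270', '273', '268', '283', '210', '267', '262', '156', '150', '145', '106', '121', '121', '148', '157', '166', '187', '213', '281', '280', '276', '267', '273', '276', '275', '280', '284', '291', '297', '302', '319', '308', '294']
258 ['292', '281', '293', '290', '286', '281', '284', '291', '289', '166', '149', '166', '289', '286', '283', '93', '92', '110', '128', '138', '132', '156', '155', '169', '164', '175', '274', '296', '290', '296', '293', '291', '519', '326', '313', '310', '322', '315', '314', '494']
266 ['496', '485', '491', '481', '469', '474', '257', '256', '258', '291', '412', '490', '452', '423', '103', '105', '96', '117', '138', '132', '135', '153', '140', '151', '155', '151', '379', '374', '356', '317', '359', '431', '404', '351', '324', '358', '353', '343', '398', '420']
280 ['413', '411', '219', '214', '221', '239', '241', '244', '299', '424', '446', '426', '415', '376', '103', '104', '126', '117', '121', '123', '130', '149', '135', '143', '157', '174', '155', '446', '432', '435', '434', '462', '452', '397', '434', '433', '428', '406', '406', '407']
0.175 [319.3173 265.1633]
0.1195 [319.4844 234.8872]
```

```bash
python3 -m crank '[[[-0.78,0.48,0,0,0,0],[0,0,1,0,0,0],[0,0,1,0,0,0],[0,0,1,0,0,0],[0,0,0.8,0,0,0],[0,0,0.6,0,0,0],[0,0,0,0,0,0],[0,0,0,0,0,0]]]'
python3 - <<'E'
from h import *
np.set_printoptions(precision=4,suppress=True)
info();b,m=shot("wrist","w7");a,_=shot("scene","s7")
h=cv2.cvtColor(b,cv2.COLOR_BGR2HSV)
g=((h[...,1]<45)&(h[...,2]>130)).astype(np.uint8);g[:190]=0;g[260:]=0;g[:,:280]=0;g[:,370:]=0
n,l,st,ce=cv2.connectedComponentsWithStats(g)
for i in range(1,n):
    if st[i,4]>25:print(st[i],ce[i])
print("mouth pred",proj("wrist",np.array([.5452,-.2789,.088]),m))
h=cv2.cvtColor(a,cv2.COLOR_BGR2HSV)[300:322:2,140:172:1]
for r in h: print(" ".join("%3d"%v for v in r[:,1]))
E
```

```text
time: 11.68
tool_pos: [0.5452, -0.285, 0.1634]
tcp_rot: [-2.163, -2.276, 0.001]
wrist_force: [0.1, 0.1, -1.7]
width: 0.269
grip_force: 50.4
t 11.68 tcp [ 0.5452 -0.285   0.1634] yaw 92.92 tilt [-0.0013  0.0007 -1.    ] F [ 0.1  0.1 -1.7] w 2.3 g 50.4
[306 227  32  21 224] [322.0714 235.1429]
mouth pred [320.2361 241.1958]
130 131 135 141 158 167 163 172 169 165 170 167 169 159 144 137 131 130 130 131 130 133 133 131 132 130 132 132 130 131 130 131
131 130 132 133 139 148 154 159 157 154 149 144 130 126 129 131 131 131 131 130 131 130 131 130 130 130 130 130 131 131 131 129
130 130 130 132 132 133 133 135 129 119  91  45  28  62 103 125 130 131 130 131 131 132 132 131 131 132 131 132 132 131 131 132
130 130 129 129 130 131 131 130 131 128 111  69  17  29  73 110 127 132 131 132 130 131 131 131 131 131 131 131 132 132 131 132
131 130 130 131 130 132 132 132 130 131 127 111  62  22  36  80 106 116 120 129 132 132 132 129 131 129 131 130 131 132 132 130
130 131 131 130 131 130 130 133 131 129 121 103  71  29  19  33  42  47  57  78 111 130 132 131 131 130 132 130 131 132 132 132
131 131 131 130 132 130 131 132 125 106  79  49  29  22  23  22  25  27  31  35  58 105 131 133 132 132 134 131 130 130 132 133
130 129 131 131 131 131 131 122  95  64  36  26  26  28  27  28  27  29  30  31  38  74 114 132 134 129 131 130 129 131 129 132
129 131 131 131 132 130 133 127  99  61  35  30  31  31  31  30  31  32  30  30  31  52  93 124 130 132 129 130 131 131 131 131
131 130 131 130 131 130 131 130 129 110  74  37  29  28  30  31  30  31  32  31  29  40  77 111 129 134 133 131 131 132 133 131
131 131 130 132 129 131 131 131 130 128 114  80  41  27  29  30  31  29  30  27  29  30  52  91 119 130 131 131 131 130 131 132
```

The shaft is in the short tube, centred, with no contact force. Going down.

```bash
python3 -m crank '[[[0,0,1.1,0,0,0],[0,0,1.1,0,0,0],[0,0,0.9,0,0,0],[0,0,0.5,0,0,0],[0,0,0,0,0,0],[0,0,0,0,0,0]]]'
python3 -m crank '[[[0,0,0.3,0,0,0],[0,0,0.2,0,0,0],[0,0,0,0,0,0]]]'; python3 -m crank '[[[0,0,0.2,0,0,0],[0,0,0.1,0,0,0],[0,0,0,0,0,0]]]'
```

```text
time: 12.28
tool_pos: [0.5452, -0.285, 0.1274]
tcp_rot: [-2.163, -2.276, 0.001]
wrist_force: [0.8, -0.5, -1.2]
width: 0.266
grip_force: 50.3
time: 12.53
tool_pos: [0.5453, -0.285, 0.123]
tcp_rot: [-2.164, -2.277, 0.0]
wrist_force: [0.5, -0.6, -1.1]
width: 0.267
grip_force: 50.4
time: 12.78
tool_pos: [0.546, -0.2853, 0.1227]
tcp_rot: [2.163, 2.277, 0.001]
wrist_force: [-2.9, 2.5, 9.7]
width: 0.266
grip_force: 51.7
```

```bash
python3 -m crank '[[[0,0,0,0,0,0],[0,0,0,0,0,0],[0,0,0,0,0,0]]]' 5
python3 -m crank '[[[0,0,-2,0,0,0],[0,0,-3,0,0,0],[0,0,-3,0,0,0],[0.98,-3.48,0,0,0,0],[0.98,-3.48,0,0,0,0],[0.98,-3.48,0,0,0,0],[0.98,-3.48,0,0,0,0],[0,0,0,0,0,0]]]' 
python3 -m crank '[[[0,0,0,0,0,0],[0,0,0,0,0,0],[0,0,0,0,0,0],[0,0,0,0,0,0],[0,0,0,0,0,0]]]' 0 40
python3 - <<'E'
from h import *
np.set_printoptions(precision=4,suppress=True)
p,R=info({"pre":(.405,-.2535,.048)});im,m=shot("wrist","w8");t,_=shot("top","t8")
print("knob pred",proj("wrist",np.array([.4562,-.2535,.074]),m),proj("wrist",np.array([.4562,-.2535,.024]),m))
h=cv2.cvtColor(im,cv2.COLOR_BGR2HSV)
g=((h[...,2]<90)&(h[...,1]>110)&(h[...,0]<15)).astype(np.uint8);g[260:]=0
n,l,st,ce=cv2.connectedComponentsWithStats(g)
for i in range(1,n):
    if st[i,4]>150:print(st[i],ce[i])
# pencil/awl top in top cam
for n_,X in (("pencil",(.5405,-.2098,.178)),("awl",(.545,-.2793,.163))):print(n_,proj("top",np.array(X)),t[int(proj("top",np.array(X))[1]),int(proj("top",np.array(X))[0])])
E
```

```text
time: 13.03
tool_pos: [0.5456, -0.2852, 0.1203]
tcp_rot: [2.164, 2.277, 0.0]
wrist_force: [0.7, -0.1, -0.5]
width: 0.589
grip_force: 0.0
time: 13.7
tool_pos: [0.398, -0.2504, 0.1981]
tcp_rot: [-2.16, -2.271, 0.003]
wrist_force: [-0.6, 0.9, -0.5]
width: 0.586
grip_force: 0.0
time: 14.12
tool_pos: [0.4056, -0.2536, 0.2004]
tcp_rot: [2.163, 2.278, 0.0]
wrist_force: [0.5, 0.1, -0.2]
width: 0.002
grip_force: 0.0
t 14.12 tcp [ 0.4056 -0.2536  0.2004] yaw 92.95 tilt [ 0.0002 -0.0001 -1.    ] F [ 0.5  0.1 -0.2] w 0.02 g 0.0
pre tool cm [ 0.01 -0.06 15.24]
knob pred [386.0849 232.2961] [376.5559 217.1174]
[ 532   28  108   76 4686] [581.6697  63.2335]
[ 514  153   68  107 1834] [557.9656 204.6739]
[596 194  25  66 655] [607.5618 227.3969]
[369 205  33  36 703] [385.9189 222.0057]
pencil [466.9083 237.0182] [ 46  79 124]
awl [500.002  236.4183] [ 45  79 126]
```

```bash
python3 -m crank '[[[0,0,3.1,0,0,0],[0,0,3.1,0,0,0],[0,0,3.1,0,0,0],[0,0,3.1,0,0,0],[0,0,2.8,0,0,0],[0,0,0,0,0,0],[0,1,0,0,0,0],[0,0.6,0,0,0,0]]]' 
python3 -m crank '[[[0,0.6,0,0,0,0],[0,0.6,0,0,0,0],[0,0.6,0,0,0,0],[0,0.6,0,0,0,0],[0,0.6,0,0,0,0],[0,0.6,0,0,0,0],[0,0.6,0,0,0,0],[0,0.6,0,0,0,0]]]' 
python3 -m crank '[[[0,0.6,0,0,0,0],[0,0.6,0,0,0,0],[0,0.6,0,0,0,0],[0,0,0,0,0,0]]]'
```

```text
time: 14.88
tool_pos: [0.4227, -0.2532, 0.0497]
tcp_rot: [2.163, 2.275, 0.001]
wrist_force: [0.1, -0.1, 0.8]
width: -0.0
grip_force: 0.0
time: 15.55
tool_pos: [0.4685, -0.2499, 0.0491]
tcp_rot: [-2.163, -2.277, 0.001]
wrist_force: [-4.6, -0.7, 4.3]
width: -0.002
grip_force: 2.6
time: 15.88
tool_pos: [0.4875, -0.2488, 0.0489]
tcp_rot: [2.163, 2.277, 0.001]
wrist_force: [-0.3, -0.0, 0.1]
width: 0.002
grip_force: 0.2
```

```bash
python3 -m crank '[[[0,0.4,0,0,0,0],[0,0.4,0,0,0,0],[0,0.4,0,0,0,0],[0,0.4,0,0,0,0],[0,0,0,0,0,0]]]' 
python3 -m crank '[[[0,0.4,0,0,0,0],[0,0.3,0,0,0,0],[0,0.3,0,0,0,0],[0,0,0,0,0,0]]]'
python3 -m crank '[[[0,0.3,0,0,0,0],[0,0.3,0,0,0,0]]]'
```

```text
time: 16.3
tool_pos: [0.5033, -0.248, 0.0483]
tcp_rot: [2.164, 2.277, 0.001]
wrist_force: [-1.8, 0.8, 0.7]
width: -0.001
grip_force: 0.7
time: 16.63
tool_pos: [0.5065, -0.2477, 0.048]
tcp_rot: [-2.155, -2.272, 0.013]
wrist_force: [-23.6, -1.8, 18.2]
width: -0.0
grip_force: 11.9
time: 16.8
tool_pos: [0.5067, -0.2476, 0.0479]
tcp_rot: [-2.147, -2.266, 0.024]
wrist_force: [-47.7, -6.4, 36.1]
width: -0.0
grip_force: 25.2
```

```bash
python3 -m crank '[[[0,-1.5,0,0,0,0],[0,-2.5,0,0,0,0],[0,-3,0,0,0,0],[0,0,-4,0,0,0],[0,0,-4,0,0,0],[0,0,-4,0,0,0],[0,-4,-4,0,0,0],[0,-4,0,0,0,0]]]'
python3 - <<'E'
from h import *
np.set_printoptions(precision=4,suppress=True)
info();t,_=shot("top","t9");t0=cv2.imread("pics/top0.png");shot("scene","s9")
print("edge",plane("top",(459.2,235.2),.024),"bar",plane("top",(459.2,199),.024),"bar@30mm",plane("top",(459.2,199),.03))
for n,im in(("0",t0),("9",t)):
    print(n);h=cv2.cvtColor(im,cv2.COLOR_BGR2HSV)
    for c in (445,474):print(c,[tuple(h[r,c-1:c+2].mean(0).astype(int)) for r in range(186,246,2)])
E
```

```text
time: 17.47
tool_pos: [0.3859, -0.2585, 0.2067]
tcp_rot: [2.149, 2.266, 0.005]
wrist_force: [-0.0, -1.3, 0.8]
width: 0.001
grip_force: 0.0
t 17.47 tcp [ 0.3859 -0.2585  0.2067] yaw 93.05 tilt [ 0.0157 -0.0105 -0.9998] F [-0.  -1.3  0.8] w 0.01 g 0.0
edge [ 0.5709 -0.2387  0.024 ] bar [ 0.6557 -0.2415  0.024 ] bar@30mm [ 0.6541 -0.2398  0.03  ]
0
445 [(np.int64(17), np.int64(131), np.int64(144)), (np.int64(17), np.int64(121), np.int64(155)), (np.int64(16), np.int64(121), np.int64(159)), (np.int64(13), np.int64(155), np.int64(125)), (np.int64(13), np.int64(166), np.int64(120)), (np.int64(13), np.int64(163), np.int64(94)), (np.int64(15), np.int64(126), np.int64(85)), (np.int64(16), np.int64(114), np.int64(104)), (np.int64(17), np.int64(114), np.int64(148)), (np.int64(18), np.int64(114), np.int64(172)), (np.int64(17), np.int64(112), np.int64(173)), (np.int64(17), np.int64(113), np.int64(173)), (np.int64(17), np.int64(117), np.int64(172)), (np.int64(17), np.int64(117), np.int64(171)), (np.int64(17), np.int64(116), np.int64(172)), (np.int64(17), np.int64(113), np.int64(174)), (np.int64(17)
[... 4060 characters left out ...]
), np.int64(82)), (np.int64(16), np.int64(16), np.int64(72)), (np.int64(15), np.int64(22), np.int64(71)), (np.int64(16), np.int64(88), np.int64(96)), (np.int64(17), np.int64(131), np.int64(137)), (np.int64(17), np.int64(129), np.int64(144)), (np.int64(16), np.int64(128), np.int64(144)), (np.int64(17), np.int64(126), np.int64(145)), (np.int64(17), np.int64(128), np.int64(144)), (np.int64(16), np.int64(127), np.int64(146)), (np.int64(17), np.int64(135), np.int64(138)), (np.int64(16), np.int64(126), np.int64(107)), (np.int64(17), np.int64(128), np.int64(94)), (np.int64(17), np.int64(131), np.int64(124)), (np.int64(17), np.int64(131), np.int64(144)), (np.int64(16), np.int64(132), np.int64(146))]
```

The rack stopped hard at 72 mm of travel: 48 N against the 5 N it took to slide it. Now the template: I move above it and measure its top edge numerically.

```bash
python3 -m crank '[[[3.5,1.08,-0.15,0,0,0],[3.5,1.08,-0.15,0,0,0],[3.5,1.08,-0.15,0,0,0],[3.5,1.08,-0.15,0,0,0],[3.5,1.08,-0.15,0,0,0],[3.5,1.08,-0.15,0,0,0],[3.5,1.08,-0.15,0,0,0],[3.5,1.08,-0.15,0,0,0]]]' 4
python3 -m crank '[[[3.5,1.08,-0.15,0,0,0],[3.5,1.08,-0.15,0,0,0],[3.5,1.08,-0.15,0,0,0],[3.5,1.08,-0.15,0,0,0],[3.5,1.08,-0.15,0,0,0],[3.5,1.08,-0.15,0,0,0],[3.5,1.08,-0.15,0,0,0],[3.5,1.08,-0.15,0,0,0]]]' 
python3 -m crank '[[[0,0,0,0,0,0],[0,0,0,0,0,0],[0,0,0,0,0,0],[0,0,0,0,0,0]]]'
python3 - <<'E'
from h import *
np.set_printoptions(precision=4,suppress=True)
p,R=info();im,m=shot("wrist","w10")
print(tri(ray("scene",(445,137)),ray("top",(131,262)))[0],tri(ray("scene",(473,152)),ray("top",(131,223)))[0])
c=proj("wrist",np.array([.531,.312,.152]),m);print("pred",c,proj("wrist",np.array([.531,.342,.152]),m),proj("wrist",np.array([.531,.282,.152]),m))
h=cv2.cvtColor(im,cv2.COLOR_BGR2HSV)
x,y=int(c[0]),int(c[1])
for dy in range(-70,90,10):print(y+dy," ".join("%d/%d"%(h[y+dy,x+dx,1],h[y+dy,x+dx,2]) for dx in range(-60,61,6)))
E
```

```text
time: 18.23
tool_pos: [0.4525, 0.032, 0.2097]
tcp_rot: [2.163, 2.276, 0.003]
wrist_force: [1.0, -1.0, -0.8]
width: 0.467
grip_force: 0.0
time: 18.9
tool_pos: [0.524, 0.3168, 0.221]
tcp_rot: [-2.164, -2.278, -0.003]
wrist_force: [1.5, -1.3, 0.1]
width: 0.47
grip_force: 0.0
time: 19.23
tool_pos: [0.523, 0.3129, 0.2211]
tcp_rot: [-2.165, -2.277, 0.001]
wrist_force: [0.0, -0.1, -0.0]
width: 0.466
grip_force: 0.0
t 19.23 tcp [0.523  0.3129 0.2211] yaw 92.89 tilt [-0.0005 -0.0004 -1.    ] F [ 0.  -0.1 -0. ] w 3.98 g 0.0
[0.4824 0.4394 0.1796] [0.5609 0.4477 0.1819]
pred [332.6725 255.8591] [335.6849 207.2361] [329.7773 300.4306]
185 155/194 159/186 158/204 153/188 170/96 180/99 186/81 194/84 190/86 158/63 137/201 129/230 158/163 198/80 180/82 190/83 159/191 155/196 155/202 153/213 156/203
195 157/179 155/191 157/201 157/114 163/100 166/97 188/80 181/45 165/51 173/53 157/91 146/119 154/116 181/86 192/81 188/80 156/193 158/190 155/201 157/213 155/204
205 153/182 163/192 161/185 156/116 162/104 185/88 207/79 208/43 231/43 197/53 145/88 140/202 143/185 177/111 190/90 182/84 155/196 155/184 153
[... 1461 characters left out ...]
/202 156/203 156/193 148/214 158/155 133/50 65/110 71/108 151/218
305 57/9 244/24 242/39 158/203 159/189 156/208 157/211 158/181 161/193 156/204 155/194 159/191 156/201 153/204 159/193 159/202 154/68 158/21 50/96 58/102 80/102
315 39/13 170/30 232/22 161/90 158/192 154/207 152/208 158/186 153/192 157/200 160/191 159/207 159/199 157/198 157/190 158/195 117/24 75/17 32/16 39/97 58/96
325 179/10 176/29 181/24 191/36 155/207 157/201 157/201 154/194 157/188 155/199 159/194 151/211 154/199 160/190 160/199 156/207 70/11 119/15 39/13 11/48 30/94
335 46/11 211/41 206/26 189/35 169/115 157/201 161/193 157/198 154/187 154/195 152/215 159/210 154/194 157/192 154/215 155/210 150/39 57/9 23/11 34/38 23/56
```

Run:
```python
from h import *
np.set_printoptions(precision=4,suppress=True)
im=cv2.imread("pics/w10.png");m=camera_model("wrist")
h=cv2.cvtColor(cv2.bilateralFilter(im,7,40,5),cv2.COLOR_BGR2HSV)
g=((h[...,1]<147)&(h[...,1]>120)&(h[...,2]>170)).astype(np.uint8)
w=np.zeros_like(g);w[190:312,310:365]=1;g*=w
g=cv2.morphologyEx(g,cv2.MORPH_OPEN,np.ones((5,5),np.uint8))
n,l,st,ce=cv2.connectedComponentsWithStats(g);i=1+np.argmax(st[1:,4]);print(st[i],ce[i])
l=(l==i).astype(np.uint8)
for r in range(192,312,6):
    c=np.flatnonzero(l[r]); 
    if len(c):print(r,c.min(),c.max())
b=cv2.minAreaRect(cv2.findNonZero(l));print(b)
pts=np.array([plane("wrist",q,.152,m) for q in cv2.boxPoints(b)]);print(pts,pts.mean(0))
ys=[];
for r in range(215,285,2):
    c=np.flatnonzero(l[r])
    if len(c)>8:ys.append(plane("wrist",(c.mean(),r),.152,m)[:2])
ys=np.array(ys);k=np.polyfit(ys[:,1],ys[:,0],1);print("slope dx/dy deg",np.degrees(np.arctan(k[0])),"x at .313",np.polyval(k,.313))
```

```text
[ 328  205   21   93 1344] [337.8728 250.0818]
210 334 348
216 334 348
222 333 347
228 333 347
234 332 346
240 332 346
246 331 345
252 331 345
258 330 344
264 330 344
270 330 343
276 329 342
282 329 341
288 329 341
294 328 341
((337.8911437988281, 250.91468811035156), (14.802423477172852, 93.10954284667969), 4.39870548248291)
[[0.5291 0.2841 0.152 ]
 [0.53   0.3436 0.152 ]
 [0.5387 0.3434 0.152 ]
 [0.5385 0.2837 0.152 ]] [0.5341 0.3137 0.152 ]
slope dx/dy deg 0.7153467809618802 x at .313 0.5339609989739287
```

Template top centre is (0.534,0.3137), yaw −0.7°. Now I grasp it.

```bash
python3 -m crank '[[[0,1.1,0,0,0,0.063],[0,0,2.5,0,0,0],[0,0,2.5,0,0,0],[0,0,2.5,0,0,0],[0,0,2.4,0,0,0],[0,0,0,0,0,0],[0,0,0,0,0,0]]]' 
python3 -m crank '[[[0,0,0,0,0,0],[0,0,0,0,0,0],[0,0,0,0,0,0],[0,0,0,0,0,0],[0,0,0,0,0,0],[0,0,0,0,0,0]]]' 0 60
python3 -c "
from h import *
info()"
```

```text
time: 19.87
tool_pos: [0.5329, 0.3125, 0.1214]
tcp_rot: [-2.236, -2.206, 0.005]
wrist_force: [0.3, 0.1, 1.0]
width: 0.469
grip_force: 0.0
time: 20.37
tool_pos: [0.5349, 0.3149, 0.1255]
tcp_rot: [2.235, 2.208, 0.004]
wrist_force: [-2.5, -0.3, 5.5]
width: 0.093
grip_force: 60.2
t 20.37 tcp [0.5349 0.3149 0.1255] yaw 89.3 tilt [ 0.0023  0.0016 -1.    ] F [-2.5 -0.3  5.5] w 0.79 g 60.2
```

```bash
python3 -m crank '[[[0,0,-2,0,0,0],[0,0,-4,0,0,0],[0,0,-4,0,0,0],[0,0,0,0,0,-0.068]]]' 
python3 -m crank '[[[-3.71,-0.207,0,0,0,0],[-3.71,-0.207,0,0,0,0],[-3.71,-0.207,0,0,0,0],[-3.71,-0.207,0,0,0,0],[-3.71,-0.207,0,0,0,0],[-3.71,-0.207,0,0,0,0],[-3.71,-0.207,0,0,0,0],[-3.71,-0.207,0,0,0,0]]]' 
python3 -m crank '[[[-3.71,-0.207,0,0,0,0],[-3.71,-0.207,0,0,0,0],[-3.71,-0.207,0,0,0,0],[0,0,2,0,0,0],[0,0,1.9,0,0,0],[0,0,0,0,0,0],[0,0,0,0,0,0],[0,0,0,0,0,0]]]'
python3 - <<'E'
from h import *
np.set_printoptions(precision=4,suppress=True)
p,R=info();a,_=shot("scene","s11");b,m=shot("wrist","w11");t,_=shot("top","t11")
H=p+R@np.array([-.0012,0,.0185]);print("hole est",H)
print("scene hole px",proj("scene",H),"tip",proj("scene",np.array([.570,-.0937,.168])))
x0,y0=[int(v) for v in proj("scene",H)]
h=cv2.cvtColor(a,cv2.COLOR_BGR2HSV)
for r in range(y0-26,y0+28,3):print(r," ".join("%3d/%3d"%(h[r,c,1],h[r,c,2]) for c in range(x0-20,x0+26,2)))
print(x0-20)
E
```

```text
time: 20.7
tool_pos: [0.5392, 0.3169, 0.2342]
tcp_rot: [2.154, 2.279, 0.026]
wrist_force: [1.7, 0.1, 0.7]
width: 0.094
grip_force: 59.5
time: 21.37
tool_pos: [0.5344, 0.0152, 0.224]
tcp_rot: [2.157, 2.282, 0.003]
wrist_force: [0.9, -0.9, -0.1]
width: 0.096
grip_force: 59.4
time: 22.03
tool_pos: [0.5349, -0.0944, 0.185]
tcp_rot: [2.157, 2.282, 0.001]
wrist_force: [0.2, 0.5, 0.9]
width: 0.093
grip_force: 59.3
t 22.03 tcp [ 0.5349 -0.0944  0.185 ] yaw 93.24 tilt [ 0.0015 -0.0003 -1.    ] F [0.2 0.5 0.9] w 0.79 g 59.3
hole est [ 0.535  -0.0956  0.1665]
scene hole px [239.653  241.4114] tip [248.1876 252.3055]
215 130/184 132/190 131/191 126/109  14/ 18  14/ 18  13/ 19  13/ 20   0/ 20  18/ 42  17/ 45  12/ 43  15/ 67  23/ 99  22/106  25/ 93   5/ 48  66/ 54 127/155 131/199 131/202 129/207 129/207
218 132/201 131/201 131/196 131/168 126/ 93  41/ 37   0/ 19  27/ 19  22/ 23   7/ 35   9/ 29   6/ 43  10/ 51  18/ 72  21/ 73  17/ 60   0/ 33 124/ 68 130/172 131/201 131/201 130/202 131/204
221 131/198 131/199 131/198 131/197 125/174  68/ 90   9/ 28  12/ 21  11/ 24  12/ 22   0/ 17  21/ 24   0/ 24   0
[... 2200 characters left out ...]
/117 118/115 117/118 120/128 117/129 119/131 119/131 118/127  97/118  30/120  26/149  63/141 115/133 123/149 129/193 131/198 130/194
260 130/183 130/184 131/187 130/183 124/121 119/118 118/121 118/117 118/115 118/127 119/129 119/129 117/131 117/129 119/129 102/120  32/119  26/149  52/137 120/136 132/184 131/189 130/190
263 130/196 132/199 131/198 127/197 122/150 117/116 117/122 116/119 119/114 117/124 118/130 117/129 116/132 118/130 118/128 118/130 102/117  33/117  21/147  50/143 128/178 130/194 129/193
266 127/189 123/195 119/203 118/206 118/177 118/117 119/122 118/121 118/115 117/120 118/130 118/128 117/131 117/131 119/129 119/129 118/128 106/115  35/115  23/146  68/165 126/184 132/185
219
```

Run:
```python
from h import *
np.set_printoptions(precision=1,suppress=True,linewidth=200)
p,R=info();a=cv2.imread("pics/s11.png");h=cv2.cvtColor(a,cv2.COLOR_BGR2HSV)
for n,v in dict(topL=(-.0312,.0045,-.0265),topR=(.0288,.0045,-.0265),botL=(-.0312,.0045,.1135),botR=(.0288,.0045,.1135),hbot=(-.0012,.0045,.0275),topLr=(-.0312,-.0045,-.0265)).items():print(n,proj("scene",p+R@np.array(v)))
for c in (224,226,250,252):print(c,[(r,h[r,c,1],h[r,c,2]) for r in range(222,240)])
# bottom edge
for c in range(236,270,4):print(c,[(r,h[r,c,1],h[r,c,2]) for r in range(270,300,2)])
b=cv2.imread("pics/w11.png");hb=cv2.cvtColor(cv2.bilateralFilter(b,7,40,5),cv2.COLOR_BGR2HSV)
m=camera_model("wrist")
for n,v in dict(tL=(-.0312,0,-.0265),tR=(.0288,0,-.0265)).items():print(n,proj("wrist",p+R@np.array(v),m))
for r in range(190,420,8):print(r," ".join("%d/%d"%(hb[r,c,1],hb[r,c,2]) for c in range(300,345,4)))
```

```text
t 22.18 tcp [ 0.5 -0.1  0.2] yaw 93.27 tilt [ 0. -0. -1.] F [-0.2 -0.3 -0.9] w 0.78 g 59.3
topL [222.4 232. ]
topR [252.5 218.9]
botL [233.5 282.5]
botR [260.4 269.6]
hbot [241.5 246.2]
topLr [220.2 229. ]
224 [(222, np.uint8(131), np.uint8(192)), (223, np.uint8(130), np.uint8(186)), (224, np.uint8(130), np.uint8(182)), (225, np.uint8(130), np.uint8(183)), (226, np.uint8(131), np.uint8(185)), (227, np.uint8(130), np.uint8(181)), (228, np.uint8(129), np.uint8(166)), (229, np.uint8(125), np.uint8(139)), (230, np.uint8(121), np.uint8(118)), (231, np.uint8(117), np.uint8(113)), (232, np.uint8(117), np.uint8(107)), (233, np.uint8(116), np.uint8(99)), (234, np.uint8(120), np.uint8(91)), (235, np.uint8(115), np.uint8(91)), (236, np.uint8(116), np.uint8(92)), (237, np.uint8(119), np.uint8(90)), (238, np.uint8(116), np.uint8(92)), (239, np.uint8(118), np.uint8(97))]
226 [(222, np.uint8(129), np.uint8(186)), (223, np.uint8(131), np.uint8(183)), (224, np.uint8(130), np.uint8(182)), (225, np.uint8(130), np.uint8(186)), (226, np.uint8(130), np.uint8(185)), (227, np.uint8(131), np.uint8(171)), (22
[... 8805 characters left out ...]
0/17 20/13 17/15
358 32/16 16/16 0/15 146/126 146/126 147/125 145/125 146/124 0/15 17/15 34/15 46/11
366 27/19 0/14 30/17 146/122 147/123 144/122 147/120 146/117 57/18 17/15 18/14 43/12
374 26/10 30/17 44/23 144/117 144/115 146/112 145/109 146/108 96/37 26/20 17/15 20/13
382 23/11 165/31 184/47 145/109 145/107 147/106 146/105 146/105 157/159 157/183 32/16 34/15
390 21/12 185/44 192/53 147/104 146/105 148/107 146/108 146/112 159/151 160/102 21/12 39/13
398 51/10 195/72 193/78 147/111 144/113 146/115 146/115 146/115 156/176 157/184 0/12 21/12
406 17/15 32/16 51/20 167/84 157/162 155/187 157/167 147/80 0/10 28/9 28/9 26/10
414 0/12 36/14 20/13 0/13 39/13 18/14 20/13 28/9 26/10 26/10 26/10 51/10
```

```bash
python3 -m crank '[[[0,1,-0.3,0,0,0],[0,1,0,0,0,0],[0,0.5,0,0,0,0],[0,0.5,0,0,0,0],[0,0.4,0,0,0,0],[0,0,0,0,0,0]]]' 
python3 -m crank '[[[0,0.4,0.06,0,0,0],[0,0.4,0.06,0,0,0],[0,0,0,0,0,0],[0,0,0,0,0,0]]]'
```

```text
time: 22.68
tool_pos: [0.5691, -0.0925, 0.1865]
tcp_rot: [-2.158, -2.283, -0.0]
wrist_force: [0.5, 0.1, -0.2]
width: 0.09
grip_force: 59.4
time: 23.02
tool_pos: [0.5762, -0.0922, 0.1854]
tcp_rot: [-2.158, -2.282, 0.0]
wrist_force: [0.4, 0.2, -1.0]
width: 0.094
grip_force: 59.4
```

No contact force with the plate 10 mm past the peg's end, so the hole is over the peg. A bit further, then lower.

```bash
python3 -m crank '[[[0,0.4,0.06,0,0,0],[0,0.4,0.06,0,0,0],[0,0.4,0.06,0,0,0],[0,0,0.2,0,0,0],[0,0,0,0,0,0],[0,0,0,0,0,0]]]'
python3 -m crank '[[[0,0,0.2,0,0,0],[0,0,0,0,0,0],[0,0,0,0,0,0]]]' 
python3 -m crank '[[[0,0,0.2,0,0,0],[0,0,0,0,0,0],[0,0,0,0,0,0]]]' 
python3 -m crank '[[[0,0,0.15,0,0,0],[0,0,0,0,0,0],[0,0,0,0,0,0]]]'
```

```text
time: 23.52
tool_pos: [0.5879, -0.0915, 0.1814]
tcp_rot: [-2.158, -2.282, 0.001]
wrist_force: [-0.5, -0.2, -0.9]
width: 0.092
grip_force: 59.4
time: 23.77
tool_pos: [0.588, -0.0915, 0.1796]
tcp_rot: [-2.158, -2.283, 0.0]
wrist_force: [0.7, -0.7, -0.6]
width: 0.092
grip_force: 59.4
time: 24.02
tool_pos: [0.5883, -0.0916, 0.179]
tcp_rot: [2.158, 2.282, 0.0]
wrist_force: [-2.2, 1.0, 5.3]
width: 0.087
grip_force: 60.3
time: 24.27
tool_pos: [0.5884, -0.0916, 0.1788]
tcp_rot: [2.158, 2.282, 0.001]
wrist_force: [-4.7, 1.4, 10.2]
width: 0.092
grip_force: 61.3
```

Contact came exactly at the hanging height: hole centre 5 mm below the peg axis. Release.

```bash
python3 -m crank '[[[0,0,-0.1,0,0,0],[0,0,0,0,0,0],[0,0,0,0,0,0],[0,0,0,0,0,0]]]' 2.5
python3 -m crank '[[[0,0,-1,0,0,0],[0,0,-2,0,0,0],[0,0,-3,0,0,0],[0,0,-4,0,0,0],[0,-4,-2,0,0,0],[0,-4,0,0,0,0],[0,-4,0,0,0,0],[0,-4,0,0,0,0]]]'
python3 -m crank '[[[0,0,0,0,0,0],[0,0,0,0,0,0],[0,0,0,0,0,0],[0,0,0,0,0,0]]]'
python3 - <<'E'
from h import *
np.set_printoptions(precision=4,suppress=True)
info();a,_=shot("scene","s12");t,_=shot("top","t12");b,m=shot("wrist","w12")
d=cv2.cvtColor(cv2.absdiff(a,cv2.imread("pics/scene0.png")),cv2.COLOR_BGR2GRAY)
g=cv2.morphologyEx((d>35).astype(np.uint8),cv2.MORPH_OPEN,np.ones((2,2),np.uint8))
n,l,st,ce=cv2.connectedComponentsWithStats(g)
print([(st[i].tolist()) for i in range(1,n) if st[i,4]>25])
# plate corners predicted when hung (y axis of station)
u=np.array([-.0558,.9984,0]);C=np.array([.588,-.0928,.1605])
for n_,v in (("TL",C-u*.03+[.0045,0,.045]),("TR",C+u*.03+[.0045,0,.045]),("BL",C-u*.03+[.0045,0,-.095]),("BR",C+u*.03+[.0045,0,-.095])):print(n_,proj("scene",v)+[1,1.2])
h=cv2.cvtColor(cv2.bilateralFilter(a,5,30,5),cv2.COLOR_BGR2HSV)
pt=np.array([.613,-.206,.178]);print("pencil top",proj("scene",pt),"awl",proj("scene",np.array([.6175,-.276,.163])))
for r in range(215,300,5):print(r," ".join("%3d/%3d"%(h[r,c,1],h[r,c,2]) for c in range(225,290,4)))
E
```

```text
time: 24.6
tool_pos: [0.588, -0.0915, 0.1767]
tcp_rot: [-2.158, -2.282, 0.0]
wrist_force: [-0.7, 0.4, 0.2]
width: 0.293
grip_force: 0.0
time: 25.27
tool_pos: [0.43, -0.1004, 0.297]
tcp_rot: [2.157, 2.282, 0.001]
wrist_force: [-0.7, -0.1, 0.3]
width: 0.294
grip_force: 0.0
time: 25.6
tool_pos: [0.4324, -0.1005, 0.2966]
tcp_rot: [2.157, 2.282, 0.001]
wrist_force: [0.0, 0.3, 1.0]
width: 0.293
grip_force: 0.0
t 25.6 tcp [ 0.4324 -0.1005  0.2966] yaw 93.22 tilt [ 0.0014 -0.0002 -1.    ] F [0.  0.3 1. ] w 2.5 g 0.0
[[143, 0, 26, 42, 572], [220, 30, 36, 10, 177], [155, 49, 26, 8, 107], [156, 50, 53, 25, 406], [192, 55, 37, 27, 274], [142, 67, 23, 34, 339], [211, 66, 53, 35, 444], [165, 71, 23, 6, 73], [212, 91, 43, 35, 1069], [179, 109, 19, 7, 105], [201, 113, 13, 18, 100], [115, 124, 58, 17, 544], [56, 126, 67, 20, 521], [44, 141, 45, 42, 1481], [121, 140, 15, 7, 45], [111, 151, 22, 20, 140], [0, 160, 44, 55, 1961], [89, 168, 120, 30, 2032], [401, 177, 25, 21, 349], [336, 187, 11, 18, 175], [33, 199, 126, 86, 4715], [319, 200, 5, 18, 64], [399, 202, 24, 18, 204], [361, 222, 22, 11, 115], [2
[... 2190 characters left out ...]

275 119/200 117/200 118/205 119/186 118/106 119/103 119/ 94 129/117 165/167 162/167 164/166 165/165 152/166 131/195 130/188 132/186 131/185
280 118/207 118/201 119/202 119/200 118/106 117/100 118/ 99 121/112 166/112 166/166 165/164 167/122 165/ 99 131/183 131/185 130/184 130/180
285 119/202 118/203 119/203 119/203 118/106 119/ 92 117/105 118/115 163/ 78 166/ 92 165/ 99 167/ 99 166/ 97 131/175 131/175 132/174 131/187
290 118/201 118/203 119/206 118/207 119/116 119/101 118/102 119/114 151/ 83 168/ 85 167/ 98 165/ 99 167/ 98 135/161 129/191 131/193 130/186
295 119/206 118/205 118/204 119/212 120/153 119/109 119/103 118/134 124/152 166/ 80 166/ 97 167/ 98 167/ 99 137/153 132/188 130/182 131/179
```

The hung plate shows at the predicted corners with the peg emerging through it. The bottle, jar and moulding areas are unchanged. I'm handing in.

```bash
python3 -c "
from workcell import *
print(finish_job())"
```

```text
the job is handed in; nothing more can be done
None
```

The job is handed in at about 26 s: pencil and awl bottomed in their tubes, the rack then pushed until it stopped hard (48 N), and the template hung on the peg. The bottle, jar and moulding look unmoved, but after the push the top view still showed a gap of about 13 mm behind the rack board, so "fully home" rests on that hard stop.

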